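Clear the block heater's lid and hold it open

TASK

Someone left the rinsed measuring cylinder lying on the lid of the dry-block heater. Put it upside down on the free tall peg of the draining stand, lowering it until its mouth sits on the foot of the peg before you let go; then lift the heater's lid by its red bar handle and hold it open at 50 degrees (give or take 6) while I take the vials out. The lid falls shut if released, so finish still holding the handle with the lid steady at that angle, and leave the beaker on the other peg and the bottles and jar in the tray alone.

Things in the scene. Friction and masses are not known exactly. Their poses are not given: they have to be found in the camera images.
- cylinder: Loose measuring cylinder, some 50 g, 150 mm tall: white tube, 28 mm outside, 24 mm inside diameter, blue rings; blue hexagonal foot 48 mm across flats, its cone ends 13 mm up. Origin: centre of the foot's underside; z runs along the tube to the open mouth. Starts lying on the lid, mouth roughly away from the robot, on foot and rim: axis 24 mm above the lid at the foot, 14 mm at the mouth.
- cylinder_mouth (a point): Centre of the cylinder's open mouth (rim plane), on its axis, 150 mm from the body origin.
- free_peg_foot (a point): Free tall green peg of the draining stand: centre of the top face of the white collar at its foot, 20 mm above the bench, on which the cylinder's rim must sit. Peg upright, 12 mm diameter, rounded tip 95 mm above this point; collar 42 mm diameter.
- free_peg_tip (a point): Tip of that peg, 95 mm above its foot point.
- stand: Fixed white draining stand, slab 110 mm (its x) by 190 mm (its y), 15 mm thick with a 5 mm drip rim. Origin: centre of the underside. The free tall peg is at its y = -55 mm; at y = +55 mm a short peg (45 mm) carries the beaker. It stands to the left or to the right of the heater, at varying yaw.
- heater: Fixed dry-block heater, cream cabinet 180 mm deep (its x) by 240 mm wide (its y), 115 mm high, with a 12 mm steel lid of the same outline on it (top at 127 mm). Origin: centre of the underside; its -x side (display, handle) faces the robot roughly, the hinge is along its +x top edge.
- lid (a joint): Opening angle of the lid in rad: 0 closed, grows as the handle goes up, stop at 1.4 (80 degrees). 50 degrees is 0.873. Almost no hinge friction: the lid, about 0.4 kg, falls shut from any angle.
- lid_hinge (a point): Middle of the hinge axis, 121 mm above the bench at the heater's back top edge; the axis lies along the heater's y.
- handle: Red sleeve, 12 mm diameter, 96 mm long, turning freely on the lid's bar handle, lying along the heater's y between two 9 mm stems 57 mm either side of its middle; 36 mm clear to the lid's edge. Origin: its middle, 222 mm from the hinge axis, level with it (121 mm high) when closed; at lid angle A it is 222 cos A mm ahead of the hinge (heater's -x) and 222 sin A mm above it. Ignore its roll.
- beaker: Bystander: loose small beaker, 43 mm diameter, 62 mm tall, upside down on the short peg. Origin: centre of its downward rim.
- wash_bottle: Bystander: loose white wash bottle with red cap, 56 mm diameter, 180 mm tall with its spout, in the tray. Origin: centre of its underside.
- amber_bottle: Bystander: loose amber bottle, 38 mm diameter, 90 mm tall, in the tray. Origin: centre of its underside.
- cream_jar: Bystander: loose white jar, 50 mm diameter, 45 mm tall, in the tray. Origin: centre of its underside.
- tray: Fixed grey tray, 150 mm (its x) by 180 mm (its y), 25 mm high, on the side of the heater away from the stand. Origin: centre of its underside.
There are look-alikes about, which are no part of the job. Of the things that look like the stand, take the one that is nearest to the robot's base at the start.

How it is judged (in metres and radians):
On the way:
1. the measuring cylinder stands upside down on the free tall peg, its rim on the peg's collar, let go and at rest (angle between cylinder's own z axis and vertical above 3.02 rad and horizontal distance between cylinder_mouth and free_peg_foot below 0.009 m and z of cylinder_mouth in the frame of free_peg_foot between -0.004 and 0.006 m and linear speed of cylinder below 0.03 m/s and contact force between each of the fingers, the arm and cylinder below 0.05 N), for 0.3 s.
At the end, for the whole second after the job is handed in: Cylinder upside down on the free tall peg (within 7 degrees, rim within 6 mm of the collar, 9 mm sideways), let go; lid steady at 50 +/- 6 degrees, carried by the fingers on the bar handle (over 0.3 N), no loose thing against the heater; beaker, bottles and jar within 20 mm of their places (all of step 1 and value of joint lid between 0.768 and 0.977 rad and velocity of joint lid between -0.08 and 0.08 rad/s and contact force between the fingers and handle above 0.3 N and distance of each of beaker, wash_bottle, amber_bottle, cream_jar from where it was at the start of the episode below 0.02 m and contact force between each of cylinder, beaker, wash_bottle, amber_bottle, cream_jar and heater below 0.02 N); the arm keeps its last pose, push and grip.
It fails at once if a bystander is shoved (over 30 mm) or tipped over (distance of any of beaker, wash_bottle, amber_bottle, cream_jar from where it was at the start of the episode above 0.03 m or angle between any of beaker, wash_bottle, amber_bottle, cream_jar's own z axis and vertical above 0.5 rad).
It fails at once if the cylinder is dropped instead of lowered (it falls faster than 0.5 m/s while not gripped) (linear speed of cylinder above 0.5 m/s and contact force between the fingers and cylinder below 0.05 N).
It also fails if it takes over 64 s, if anything falls off the work surface, if the arm or the gripper's body presses on something with over 40 N, if the wrist force passes 120 N, or if a joint passes its speed limit or range.

ROBOT

A 7-joint arm with a two-finger parallel gripper is mounted at the origin on the work surface. World frame = base frame: x ahead of the robot, y to its left, z up, the work surface at z = 0. Lengths are in mm, angles in rad, forces in N, time in s.
With the tool pointing down it reaches from about 400 to 875 mm from the base axis. Payload 19.3 kg.
Tool frame: the origin (TCP) lies on the centre line of the jaws, within the pads' length; the fingertips stand 22 mm ahead of it and the grasp point (between the pads) lies 3 mm ahead of it; z points along the fingers, y is the line along which they close (so a half turn about z gives the same grasp; the last joint's range is limited). The gripper opens to 85 mm and grips with 20 to 120 N. Pads are 22 mm wide; open, the fingers measure 114 mm over their backs; the gripper's body (76 mm by 85 mm) begins 54 mm behind the grasp point. The pads swing forward as they close: fully open they stand 13 mm farther back than shut.
Start: joints at [1.235, 0.521, -0.036, 1.599, 0.021, 1.021, -0.113], TCP at [164.148, -603.051, 253.291] pointing down, gripper open.
Joint ranges: [-2.91, 2.91], [-0.3, 2.13], [-1.5, 1.42], [0.17, 2.43], [-1.26, 4.41], [0.16, 1.93], [-2.52, 2.52]. Speed limits (rad/s): [1.89, 1.89, 2.39, 2.39, 3.01, 3.01, 3.01].

INTERFACE

Orientations are given as a unit quaternion [w, x, y, z].
In Python, from plant import observe, snapshot, job_done gives the robot as it stands.
- The arm moves only by the tool drive_tool, never from a script. Its argument "steps" is a list of rows, each an object of numbers: "tx", "ty", "tz": the shift along the world's x, y, z in mm; "ax", "ay", "az": the turn, a rotation vector about the world's x, y, z in degrees. A call has 1 to 20 rows; each row is the pose to reach, as a shift and turn from the pose commanded when the call began; what a row does not reach only later rows make up. A row lasts 1/8 s, in which the tool goes at most 62.5 mm and 10.7 degrees, less where a joint would pass 70% of its speed; a pose out of reach is approached as far as the arm can. A call with a gripper value outside its range is refused whole. "jaw" is the finger opening in mm, from 0 to 85.4, set as the call begins (left out, the last holds). The fingers move at their own pace and stop on an object; "squeeze" is the grip in N (left out, the last holds). Time passes only in rows, so rows that repeat a pose let the fingers close. It gives the time, the measured TCP pose, the force, the opening and the grip force at its end, in the units of the state.
- observe(): the state, without advancing time (a new reading comes with each control period).
- snapshot(name): name is "side" or "top"; returns a dict with "pixels" (384x512x3 uint8, red, green, blue), "camera_matrix" (3x3 intrinsics, pixels), "rvec" (rotation vector, rad) and "tvec" (3), from world to camera coordinates, as OpenCV has them. Camera axes: x right, y down, z forward; pixel columns grow to the right and rows downward; lengths in mm; the calibration is good to about 2 mm. A picture is of the moment at which its call begins. There is no depth.
- job_done(): hands the job in; it is judged then, once.
The state is a dict: "time": time; "qpos": joint angles; "joint_velocities": joint speeds; "joint_torque": joint torques, N m; "tcp_pos": TCP position; "tool_rot": TCP orientation; "contact_force": force on the tool from outside, world axes, zero at the start; "wrist_torque": the same for the moment, N m; "width": opening from 0.0 (shut) to 1.0 (fully open); "finger_force": force on a finger pad.
Only numpy, scipy, OpenCV 4.12 (cv2) and the standard library are available. Lean on these libraries where they do the work, as an engineer would, in place of code of your own. Each camera call takes 0.05 s, during which the arm holds its last target. There are 200 camera calls.

## Working session

There is one attempt and no reset: what is moved stays moved. The work goes in short steps, Python scripts to look and compute and a tool call to move; the robot and the scene stay as the last step left them, time stands still between calls to the robot, and variables do not carry over. Pictures are saved under pics/ and viewed, at most 10 in all, crops included, and the job is handed in when it is done.

Besides the shell and the picture viewer there is one more tool, called after "Emit:" in YAML: its name, and indented under it one key for each argument. drive_tool: Moves the arm, as the interface text tells. Its arguments: {"type":"object","properties":{"steps":{"type":"array","items":{"type":"object","properties":{"tx":{"type":"number"},"ty":{"type":"number"},"tz":{"type":"number"},"ax":{"type":"number"},"ay":{"type":"number"},"az":{"type":"number"}}}},"jaw":{"type":"number"},"squeeze":{"type":"number"}},"required":["steps"]}

```bash
mkdir -p pics; cat > h.py <<'E'
import numpy as np, cv2, json
from plant import observe, snapshot, job_done
def snap(v,fn):
    s=snapshot(v); cv2.imwrite(f'pics/{fn}.png',s['pixels'][:,:,::-1])
    json.dump({k:np.array(s[k]).tolist() for k in('camera_matrix','rvec','tvec')},open(f'{v}.json','w')); return s
def cam(v):
    c=json.load(open(f'{v}.json')); return [np.array(c[k],float) for k in('camera_matrix','rvec','tvec')]
def ray(v,px):
    K,r,t=cam(v); R=cv2.Rodrigues(r)[0]
    d=R.T@np.linalg.inv(K)@np.array([px[0],px[1],1.]); return -R.T@t.ravel(), d
def atz(v,px,z):
    o,d=ray(v,px); return o+d*(z-o[2])/d[2]
def proj(v,P):
    K,r,t=cam(v); return cv2.projectPoints(np.array(P,float).reshape(-1,1,3),r,t,K,None)[0].reshape(-1,2)
E
python3 - <<'E'
from h import *
a=snap('top','top0')['pixels'];b=snap('side','side0')['pixels']
for v in('top','side'):
    print(v,ray(v,(256,192)),cam(v)[0][0])
print(observe())
E
```

```text
top (array([ 393.54869476, -117.72218415, 1984.1791704 ]), array([ 0.10300593,  0.02975086, -0.99435764])) [472.50223028   0.         262.74683202]
side (array([ 207.62862465,  771.11051307, 1251.49224954]), array([ 0.25101174, -0.60378764, -0.75660708])) [473.72239615   0.         253.99555094]
{'time': 0.1, 'qpos': array([ 1.23482805,  0.52194137, -0.03634207,  1.59994438,  0.02119745,
        1.02111828, -0.11280871]), 'joint_velocities': array([ 3.17076189e-05, -1.70326287e-03,  2.41139377e-04, -8.19139476e-04,
        3.06110733e-04,  1.64055389e-04, -1.04967464e-03]), 'joint_torque': array([ 5.19677080e-03, -9.28484559e+01,  1.98436595e+00, -3.70527363e+01,
        1.80740986e-02,  5.46201220e-03,  5.85609087e-05]), 'tcp_pos': array([ 164.05927493, -602.78969896,  252.79360719]), 'tool_rot': array([-5.03602795e-04,  9.91184316e-01,  1.32489197e-01, -9.91311668e-05]), 'contact_force': array([-0.24174592,  0.11345991, -0.7987674 ]), 'wrist_torque': array([-0.00623633, -0.04477786, -0.01307276]), 'finger_force': 0.0, 'width': 0.9983631671746771}
```

View pics/top0.png

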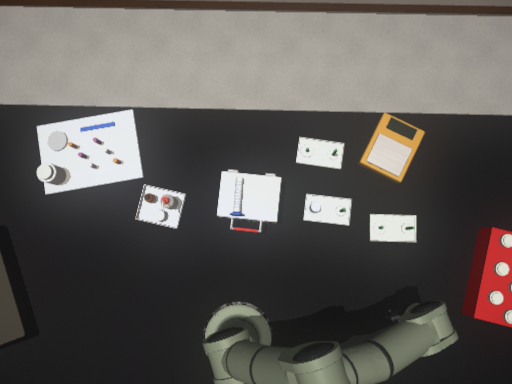

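View pics/side0.png

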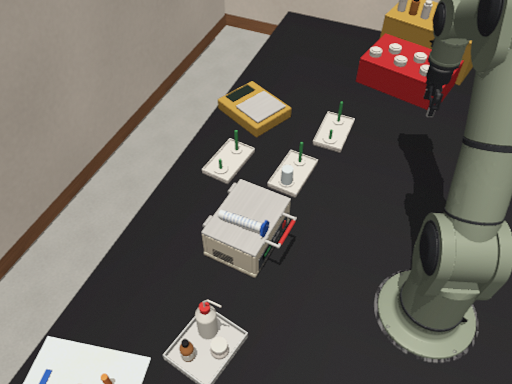

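Three look-alike stands sit in the top view at (328,210), (320,152) and (393,228). The one at (328,210) is nearest the base (~(238,335)) and is the only one carrying a beaker, so I take that one. I'll confirm it in enlarged crops.

```bash
python3 - <<'E'
import cv2
for n,(x0,y0,w,h,s) in {'top0':(210,160,150,80,5),'side0':(195,125,130,150,4)}.items():
    i=cv2.imread(f'pics/{n}.png')[y0:y0+h,x0:x0+w]
    i=cv2.resize(i,None,fx=s,fy=s,interpolation=cv2.INTER_CUBIC)
    for k in range(0,w,10): cv2.line(i,(k*s,0),(k*s,4 if k%50 else 12),(0,255,255),1)
    for k in range(0,h,10): cv2.line(i,(0,k*s),(4 if k%50 else 12,k*s),(0,255,255),1)
    cv2.imwrite(f'pics/{n}c.png',i)
from h import *
print(proj('top',[0,0,0]))
E
```

```text
[[237.81669624 336.88202166]]
```

View pics/top0c.png

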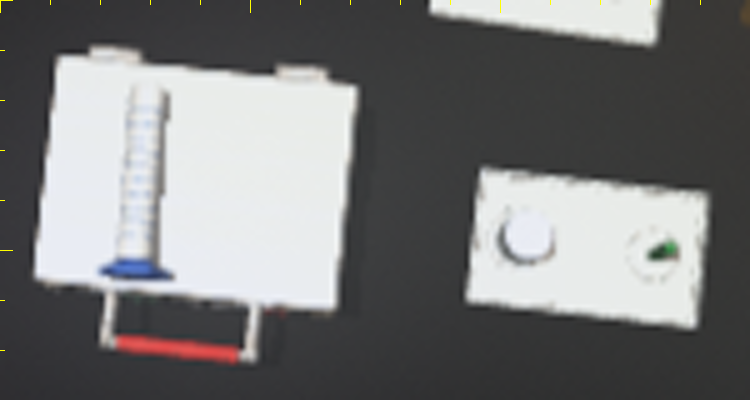

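View pics/side0c.png

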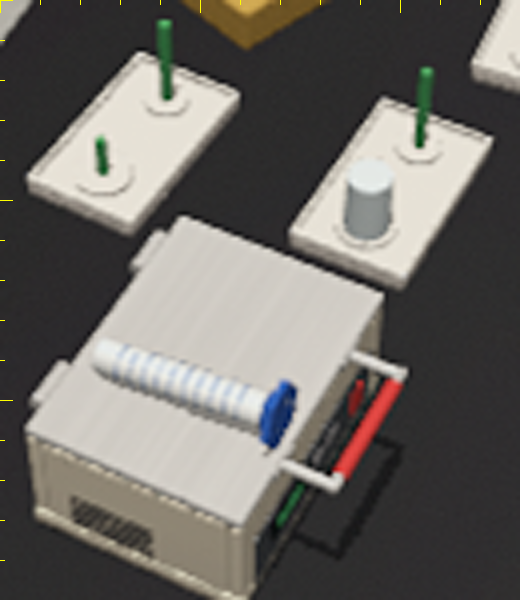

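The crops confirm it: the stand at (328,210) carries the beaker and has its tall green peg free, with its collar at about (340.6,210.8). I'll fit the poses from corner points in both views.

```bash
cat > fit.py <<'E'
from h import *
from scipy.optimize import least_squares
T=lambda u,v:((u+.5)/5-.5+210,(v+.5)/5-.5+160)
S=lambda u,v:((u+.5)/4-.5+195,(v+.5)/4-.5+125)
def fit(obs,x0):
    def f(p):
        c,s=np.cos(p[2]),np.sin(p[2]); r=[]
        for v,px,P in obs:
            w=[p[0]+c*P[0]-s*P[1],p[1]+s*P[0]+c*P[1],P[2]]
            r+=list(proj(v,w)[0]-px)
        return r
    s=least_squares(f,x0,x_scale=[100,100,1]); print(s.x.round(3),s.fun.reshape(-1,2).round(1).tolist()); return s.x
a,b=55,95
st=fit([('top',T(482,167),(a,b,20)),('top',T(709,192),(a,-b,20)),('top',T(697,328),(-a,-b,20)),('top',T(466,302),(-a,b,20)),
 ('side',S(385,97),(a,-b,20)),('side',S(493,140),(-a,-b,20)),('side',S(403,278),(-a,b,20)),('side',S(291,232),(a,b,20)),
 ('top',T(654,254),(0,-55,20)),('side',S(418,147),(0,-55,20)),('side',S(426,70),(0,-55,114))],[550,-350,0])
a,b=90,120
he=fit([('top',T(58,57),(a,b,127)),('top',T(358,87),(a,-b,127)),('top',T(336,311),(-a,-b,127)),('top',T(34,280),(-a,b,127)),
 ('side',S(183,217),(a,-b,127)),('side',S(383,295),(-a,-b,127)),('side',S(240,527),(-a,b,127)),('side',S(28,432),(a,b,127)),
 ('top',T(178,349),(-132,0,121)),('side',S(369,427),(-132,0,121))],[580,-50,0])
def R(p,x,y): c,s=np.cos(p[2]),np.sin(p[2]); return np.array([p[0]+c*x-s*y,p[1]+s*x+c*y])
print('peg',R(st,0,-55),'handle',R(he,-132,0),'hinge',R(he,90,0))
for v,m,ft in(('top',T(149,90),T(137,268)),('side',S(103,357),S(277,414))):
    print(v,'mouth',atz(v,m,141),'foot',atz(v,ft,127+23))
E
python3 fit.py
```

```text
[ 5.33782e+02 -3.56710e+02 -9.20000e-02] [[-0.2, 0.2], [-0.1, 0.4], [-0.4, -0.5], [0.2, -0.7], [-0.3, 0.4], [-0.1, -0.3], [0.3, -0.1], [-0.2, -0.0], [-0.1, -0.0], [0.4, -0.3], [0.4, -0.0]]
[ 5.69439e+02 -3.32350e+01 -7.50000e-02] [[-0.3, -0.4], [-0.2, -0.5], [-0.2, -0.1], [-0.5, 0.0], [-0.2, -0.5], [0.8, -0.2], [1.0, -0.3], [-0.7, -0.6], [-0.0, -0.1], [0.2, 0.8]]
peg [ 528.74828142 -411.47889389] handle [437.80798033 -23.37038049] hinge [659.18723119 -39.96035605]
top mouth [639.86051836   4.31827189 141.        ] foot [498.88988078   8.78951832 150.        ]
side mouth [639.89946844   6.15103545 141.        ] foot [498.44423352   9.87666074 150.        ]
```

Emit:
drive_tool:
  steps:
    - {"tx": 20, "ty": 30, "tz": 3, "az": -1}
    - {"tx": 50, "ty": 78, "tz": 6, "az": -2}
    - {"tx": 82, "ty": 128, "tz": 10, "az": -3}
    - {"tx": 114, "ty": 178, "tz": 13, "az": -5}
    - {"tx": 146, "ty": 228, "tz": 16, "az": -6}
    - {"tx": 178, "ty": 278, "tz": 20, "az": -8}
    - {"tx": 210, "ty": 328, "tz": 20, "az": -9}
    - {"tx": 242, "ty": 378, "tz": 20, "az": -10}
    - {"tx": 274, "ty": 428, "tz": 20, "az": -12}
    - {"tx": 306, "ty": 478, "tz": 20, "az": -13}
    - {"tx": 338, "ty": 528, "tz": 20, "az": -15}
    - {"tx": 365, "ty": 570, "tz": 20, "az": -16}
    - {"tx": 383, "ty": 599, "tz": 20, "az": -17}
    - {"tx": 391, "ty": 611, "tz": 20, "az": -17}
    - {"tx": 391, "ty": 611, "tz": 20, "az": -17}
    - {"tx": 391, "ty": 611, "tz": 20, "az": -17}
  jaw: 85

```text
$.steps[0]: bad value
```

```bash
python3 - <<'E'
from h import *
o=observe(); print(o['time'],o['qpos'].round(3).tolist(),o['tcp_pos'].round(2),o['tool_rot'].round(4))
E
```

```text
0.1 [1.235, 0.522, -0.036, 1.6, 0.021, 1.021, -0.113] [ 164.06 -602.79  252.79] [-5.000e-04  9.912e-01  1.325e-01 -1.000e-04]
```

The first row was refused, probably because the missing keys aren't defaulted. I'll give all six.

Emit:
drive_tool:
  steps:
    - {"tx": 20, "ty": 30, "tz": 3, "ax": 0, "ay": 0, "az": -1}
    - {"tx": 50, "ty": 78, "tz": 6, "ax": 0, "ay": 0, "az": -2}
    - {"tx": 82, "ty": 128, "tz": 10, "ax": 0, "ay": 0, "az": -3}
    - {"tx": 114, "ty": 178, "tz": 13, "ax": 0, "ay": 0, "az": -5}
    - {"tx": 146, "ty": 228, "tz": 16, "ax": 0, "ay": 0, "az": -6}
    - {"tx": 178, "ty": 278, "tz": 20, "ax": 0, "ay": 0, "az": -8}
    - {"tx": 210, "ty": 328, "tz": 20, "ax": 0, "ay": 0, "az": -9}
    - {"tx": 242, "ty": 378, "tz": 20, "ax": 0, "ay": 0, "az": -10}
    - {"tx": 274, "ty": 428, "tz": 20, "ax": 0, "ay": 0, "az": -12}
    - {"tx": 306, "ty": 478, "tz": 20, "ax": 0, "ay": 0, "az": -13}
    - {"tx": 338, "ty": 528, "tz": 20, "ax": 0, "ay": 0, "az": -15}
    - {"tx": 365, "ty": 570, "tz": 20, "ax": 0, "ay": 0, "az": -16}
    - {"tx": 383, "ty": 599, "tz": 20, "ax": 0, "ay": 0, "az": -17}
    - {"tx": 391, "ty": 611, "tz": 20, "ax": 0, "ay": 0, "az": -17}
    - {"tx": 391, "ty": 611, "tz": 20, "ax": 0, "ay": 0, "az": -17}
    - {"tx": 391, "ty": 611, "tz": 20, "ax": 0, "ay": 0, "az": -17}
  jaw: 85

```text
time: 2.1
tcp_pos: [554.6, 6.5, 273.2]
tool_rot: [0.0, 1.0, -0.016, -0.0]
contact_force: [0.1, -0.8, 0.0]
width: 0.996
finger_force: 0.0
```

```bash
python3 - <<'E'
from h import *
o=observe(); print(o['time'],o['qpos'].round(3).tolist(),o['tcp_pos'].round(2),o['tool_rot'].round(4))
E
```

```text
2.1 [0.081, 0.398, -0.267, 1.755, 0.122, 1.005, -1.835] [554.61   6.46 273.24] [ 3.000e-04  9.999e-01 -1.620e-02 -2.000e-04]
```

```bash
cat > kin.py <<'E'
import numpy as np, itertools
from scipy.optimize import least_squares
from scipy.spatial.transform import Rotation as Ro
D=[([1.23482805,0.52194137,-0.03634207,1.59994438,0.02119745,1.02111828,-0.11280871],[164.059,-602.79,252.79],[-5.036e-4,.991184,.132489,-9.9e-5]),
([0.081,0.398,-0.267,1.755,0.122,1.005,-1.835],[554.61,6.46,273.24],[3e-4,.9999,-.0162,-2e-4])]
SG=(-1,1,1,1)
def fk(p,q,sg=SG):
    m,t,h,L1,L2,L3=p
    z=lambda a:Ro.from_euler('z',a); y=lambda a:Ro.from_euler('y',a)
    R=z(m+sg[0]*q[0])*y(q[1]); P=np.array([0,0,h])+R.apply([0,0,L1])
    R=R*z(sg[1]*q[2])*y(q[3]); P=P+R.apply([0,0,L2])
    R=R*z(sg[2]*q[4])*y(q[5]); P=P+R.apply([0,0,L3])
    return P,R*z(sg[3]*q[6]+t)
def res(p,sg,D):
    r=[]
    for q,x,w in D:
        P,R=fk(p,q,sg); r+=list((P-x)/100)+list((R.inv()*Ro.from_quat(np.roll(w,-1))).as_rotvec())
    return r
if __name__=='__main__':
    out=[]
    for sg in itertools.product((-1,1),repeat=4):
        for m in (0,3.1):
            for t in(0,1.6,3.1,-1.6):
                s=least_squares(res,[m,t,350,450,450,250],args=(sg,D),x_scale=[1,1,100,100,100,100]); out.append((s.cost,sg,s.x.round(3),np.abs(s.fun).max()))
    for o in sorted(out,key=lambda o:o[0])[:5]: print(o)
E
python3 kin.py
```

```text
(np.float64(0.000681697405700815), (-1, -1, -1, -1), array([-9.500000e-02,  1.475000e+00,  3.461916e+03,  5.579390e+02,
        4.103680e+02,  3.480468e+03]), np.float64(0.02430000232435333))
(np.float64(0.0006816974057008155), (-1, -1, -1, -1), array([-9.500000e-02, -4.808000e+00,  3.461914e+03,  5.579390e+02,
        4.103680e+02,  3.480466e+03]), np.float64(0.02430000108753802))
(np.float64(0.0006816974057111073), (-1, -1, -1, -1), array([-9.500000e-02,  1.475000e+00,  3.461941e+03,  5.579390e+02,
        4.103680e+02,  3.480494e+03]), np.float64(0.024300008907750907))
(np.float64(0.0006816974057342991), (-1, -1, -1, -1), array([-9.500000e-02,  1.475000e+00,  3.461960e+03,  5.579390e+02,
        4.103680e+02,  3.480513e+03]), np.float64(0.024300016969361876))
(np.float64(0.025076801570729224), (-1, -1, 1, -1), array([-9.30000e-02,  1.40200e+00, -2.49940e+01,  5.32572e+02,
        4.20670e+02, -3.49660e+01]), np.float64(0.20413319460660004))
```

Emit:
drive_tool:
  steps:
    - {"tx": 0, "ty": -10, "tz": 20, "ax": 10, "ay": 0, "az": 0}
    - {"tx": 0, "ty": -20, "tz": 40, "ax": 20, "ay": 0, "az": 0}
    - {"tx": 0, "ty": -30, "tz": 60, "ax": 30, "ay": 0, "az": 0}
    - {"tx": 0, "ty": -40, "tz": 80, "ax": 40, "ay": 0, "az": 0}
    - {"tx": 0, "ty": -40, "tz": 80, "ax": 50, "ay": 0, "az": 0}
    - {"tx": 0, "ty": -40, "tz": 80, "ax": 50, "ay": 0, "az": 0}
    - {"tx": 0, "ty": -40, "tz": 80, "ax": 50, "ay": 0, "az": 0}

```text
time: 2.98
tcp_pos: [555.0, -31.9, 353.6]
tool_rot: [-0.421, 0.907, -0.014, -0.006]
contact_force: [-0.1, -0.0, 0.8]
width: 0.997
finger_force: 0.0
```

```bash
cat > rec.py <<'E'
from h import *
o=observe(); l=json.dumps([o['qpos'].tolist(),o['tcp_pos'].tolist(),o['tool_rot'].tolist()]); open('data.txt','a').write(l+'\n')
print(o['time'],o['qpos'].round(3).tolist(),o['tcp_pos'].round(2),o['tool_rot'].round(4),o['joint_velocities'].round(3),o['contact_force'].round(1))
E
python3 rec.py
```

```text
2.975 [0.672, 0.55, -0.476, 1.617, -0.62, 1.318, -1.121] [554.99 -31.87 353.57] [-0.421   0.9069 -0.0138 -0.0064] [-0.024 -0.017 -0.006 -0.006 -0.006  0.001  0.004] [-0.1 -0.   0.8]
```

Emit:
drive_tool:
  steps:
    - {"tx": 0, "ty": 10, "tz": 0, "ax": -10, "ay": 0, "az": 0}
    - {"tx": 0, "ty": 20, "tz": 0, "ax": -20, "ay": 0, "az": 0}
    - {"tx": 0, "ty": 30, "tz": 0, "ax": -30, "ay": 0, "az": 0}
    - {"tx": 0, "ty": 40, "tz": 0, "ax": -40, "ay": -5, "az": 0}
    - {"tx": -20, "ty": 40, "tz": 0, "ax": -50, "ay": -10, "az": 0}
    - {"tx": -40, "ty": 40, "tz": 0, "ax": -50, "ay": -20, "az": 0}
    - {"tx": -40, "ty": 40, "tz": 0, "ax": -50, "ay": -30, "az": 0}
    - {"tx": -40, "ty": 40, "tz": 0, "ax": -50, "ay": -30, "az": 0}
    - {"tx": -40, "ty": 40, "tz": 0, "ax": -50, "ay": -30, "az": 0}

```text
time: 4.1
tcp_pos: [515.7, 8.7, 354.7]
tool_rot: [0.006, 0.969, 0.091, 0.227]
contact_force: [1.1, -0.7, -0.3]
width: 0.993
finger_force: 0.0
```

```bash
python3 rec.py; cat >> kin.py <<'E'
E
cat > kin2.py <<'E'
from kin import *
import json,os
SG=(-1,)*4
DD=list(D)+[tuple(json.loads(l)) for l in open('data.txt')]
def fk2(p,q): return fk(p[:6],np.array(q)+np.r_[0,p[6:11],0] if len(p)>6 else q,SG)
def r2(p):
    r=[]
    for q,x,w in DD:
        P,R=fk2(p,q); r+=list((P-x)/100)+list((R.inv()*Ro.from_quat(np.roll(w,-1))).as_rotvec())
    return np.r_[r,np.array(p[6:])*.01]
def fitk():
    return least_squares(r2,[-.095,1.475,350,500,450,280]+[0]*5,x_scale=[1,1]+[100]*4+[1]*5)
if __name__=='__main__':
    s=fitk(); print(s.x.round(3)); print(s.fun[:-5].reshape(-1,6).round(3))
E
python3 kin2.py
```

```text
4.1 [0.19, 0.048, -0.356, 2.076, 0.11, 0.566, -1.624] [515.7    8.73 354.68] [0.0061 0.9695 0.0911 0.2275] [ 0.008  0.026  0.003 -0.011 -0.003 -0.001  0.005] [ 1.1 -0.7 -0.3]
[-6.50000e-02  1.53300e+00  2.64700e+02  5.40848e+02  3.87497e+02
  3.14513e+02  6.00000e-03  1.00000e-02 -1.09000e-01  4.30000e-02
  1.08000e-01]
[[-0.019  0.043 -0.029 -0.003  0.045 -0.02 ]
 [-0.014 -0.037  0.009  0.048 -0.003 -0.029]
 [ 0.062 -0.006  0.012  0.019 -0.02   0.052]
 [-0.003  0.063  0.008  0.068  0.011 -0.003]]
```

```bash
cat > k3.py <<'E'
from kin2 import *
out=[]
def ro(p,sg,n):
    r=[]
    for q,x,w in DD:
        q=np.array(q)+np.r_[0,p[2:7],0] if n else np.array(q)
        P,R=fk([p[0],p[1],0,0,0,0],q,sg); r+=list((R.inv()*Ro.from_quat(np.roll(w,-1))).as_rotvec())
    return r
for n in (0,1):
  out=[]
  for sg in itertools.product((-1,1),repeat=4):
    for m in(0,3.1):
      for t in (0,1.6,3.1,-1.6):
        s=least_squares(ro,[m,t]+[0]*(5*n),args=(sg,n)); out.append((s.cost,sg,s.x.round(3)))
  for o in sorted(out,key=lambda o:o[0])[:4]: print(o)
E
python3 k3.py
```

```text
(np.float64(2.8490209484942627e-08), (-1, -1, -1, -1), array([0.   , 1.571]))
(np.float64(2.8490209484955515e-08), (-1, -1, -1, -1), array([0.   , 1.571]))
(np.float64(2.8490209484961325e-08), (-1, -1, -1, -1), array([0.   , 1.571]))
(np.float64(2.8490209484966523e-08), (-1, -1, -1, -1), array([0.   , 1.571]))
(np.float64(1.6114210223223376e-08), (-1, -1, -1, -1), array([ 0.   , -4.713, -0.   ,  0.   ,  0.   , -0.   , -0.   ]))
(np.float64(1.6114210223238788e-08), (-1, -1, -1, -1), array([ 0.   ,  1.571, -0.   ,  0.   ,  0.   , -0.   , -0.   ]))
(np.float64(1.611421022324985e-08), (-1, 1, -1, -1), array([ 0.   ,  1.571,  3.141,  0.   , -3.141, -0.   , -0.   ]))
(np.float64(1.6114210223251503e-08), (-1, 1, -1, -1), array([ 0.   ,  1.571,  3.141,  0.   , -3.141, -0.   , -0.   ]))
```

```bash
cat > kk.py <<'E'
import numpy as np, json
from scipy.optimize import least_squares, lsq_linear
from scipy.spatial.transform import Rotation as Ro
from kin import D
DD=list(D)+[tuple(json.loads(l)) for l in open('data.txt')]
z=lambda a:Ro.from_euler('z',-a); y=lambda a:Ro.from_euler('y',a)
def frames(q):
    R1=z(q[0]);R2=R1*y(q[1]);R4=R2*z(q[2])*y(q[3]);R6=R4*z(q[4])*y(q[5]); return R1,R2,R2*z(q[2]),R4,R4*z(q[4]),R6,R6*z(q[6]-np.pi/2)
COL=[(0,0),(0,1),(0,2),(1,0),(1,2),(2,0),(2,1),(3,0),(3,2),(4,0),(4,1),(5,0),(5,1),(5,2)]
def A(q):
    F=frames(q); return np.array([F[i].as_matrix()[:,j] for i,j in COL]).T
lam=np.array([.1 if c not in((0,2),(1,2),(3,2),(5,2)) else 0.003 for c in COL]); pr=np.array([{(0,2):280,(1,2):500,(3,2):400,(5,2):300}.get(c,0) for c in COL])
M=np.vstack([A(q) for q,_,_ in DD]+[np.diag(lam)]); b=np.r_[np.concatenate([x for _,x,_ in DD]),lam*pr]
V=np.linalg.lstsq(M,b,rcond=None)[0]
def fk(q): return A(q)@V, frames(q)[-1]
LO=np.array([-2.91,-.3,-1.5,.17,-1.26,.16,-2.52]);HI=np.array([2.91,2.13,1.42,2.43,4.41,1.93,2.52])
if __name__=='__main__':
    print(dict(zip(COL,V.round(1)))); print((M@V-b)[:3*len(DD)].reshape(-1,3).round(2))
E
python3 kk.py
```

```text
{(0, 0): np.float64(-0.2), (0, 1): np.float64(-23.6), (0, 2): np.float64(321.0), (1, 0): np.float64(1.3), (1, 2): np.float64(526.9), (2, 0): np.float64(2.0), (2, 1): np.float64(-32.7), (3, 0): np.float64(-2.3), (3, 2): np.float64(422.0), (4, 0): np.float64(1.8), (4, 1): np.float64(-1.2), (5, 0): np.float64(2.4), (5, 1): np.float64(-1.2), (5, 2): np.float64(302.4)}
[[ 0.35 -0.01 -0.08]
 [ 0.35  0.03  0.54]
 [-0.32  0.22 -0.26]
 [-0.11 -0.1  -0.21]]
```

```bash
cat > plan.py <<'E'
from kk import *
def err(q,P,R):
    p,r=fk(q); return np.r_[(P-p)/300,(R*r.inv()).as_rotvec()]
def jac(q):
    p0,r0=fk(q);J=np.zeros((6,7))
    for i in range(7):
        d=q.copy();d[i]+=1e-5;p,r=fk(d);J[:3,i]=(p-p0)/300e-5;J[3:,i]=(r*r0.inv()).as_rotvec()/1e-5
    return J
def track(q,P,R,n=3):
    for _ in range(n):
        e=err(q,P,R)
        J=jac(q); act=np.ones(7,bool)
        for _ in range(4):
            Ja=J*act; dq=Ja.T@np.linalg.solve(Ja@Ja.T+1e-4*np.eye(6),e); qn=q+dq
            bad=((qn<LO)|(qn>HI))&act
            if not bad.any():break
            act&=~bad
        q=np.clip(qn,LO,HI)
    return q
def path(q,P0,R0,P1,R1,rotv=None,n=40):
    rv=(R1*R0.inv()).as_rotvec() if rotv is None else rotv
    tr=[]
    for t in np.linspace(0,1,n+1)[1:]:
        R=Ro.from_rotvec(rv*t)*R0; P=P0+(P1-P0)*t
        q=track(q,P,R); tr.append((q,np.abs(err(q,P,R)).max()))
    return q,tr
q0=np.array(DD[-1][0])
ca=-.03
def grasp_R(th,flip):  # th: tool tilt toward mouth from vertical-down
    zt=np.array([np.sin(th)*np.cos(ca),np.sin(th)*np.sin(ca),-np.cos(th)]); yt=np.array([np.sin(ca),-np.cos(ca),0])*(-1 if flip else 1)
    return Ro.from_matrix(np.array([np.cross(yt,zt),yt,zt]).T)
m=np.array([np.cos(ca)*.9978,np.sin(ca)*.9978,-.067])
yax=np.array([-np.sin(ca),np.cos(ca),0]); B=Ro.from_rotvec(yax*(np.pi/2-.067))
O=np.array([494,9.5,151.]); PEG=np.array([528.7,-411.5,20])
def tcp_grasp(s,Rg): return O+m*s+np.array([0,0,5.])-Rg.as_matrix()[:,2]*3
if __name__=='__main__':
  for th in (0,15,25,35):
   for flip in(0,1):
    Rg=grasp_R(np.radians(th),flip); s=60; Pg=tcp_grasp(s,Rg); p,r=fk(q0)
    up=np.array([0,0,150.])
    q,tr=path(q0,p,r,Pg+up,Rg); q,tr2=path(q,Pg+up,Rg,Pg,Rg,n=10); e1=max(x[1] for x in tr+tr2); qg=q
    print('TH',th,flip,'grasp',round(max(x[1] for x in tr2[-2:]),3),q.round(2))
    if tr2[-1][1]>.02: continue
    q1,_=path(q,Pg,Rg,Pg+up,Rg,n=10)
    for al in range(60,301,20):
      Rf=Ro.from_euler('z',np.radians(al))*B*Rg
      W=(Rf*Rg.inv()); off=W.apply(Pg-(O+m*150)) # tcp rel mouth
      for sg in (0,1):
        rv=W.as_rotvec(); 
        if sg: rv=rv*(1-2*np.pi/np.linalg.norm(rv))
        if np.linalg.norm(rv)>4: continue
        Pf=PEG+off
        q2,t2=path(q1,Pg+up,Rg,Pf+[0,0,130],Rf,rv); q3,t3=path(q2,Pf+[0,0,130],Rf,Pf,Rf,n=15)
        if t3[-1][1]<.02 and t2[-1][1]<.02:
          print('  al',al,sg,'pathmax',round(max(x[1] for x in t2+t3),2),'end',q3.round(2),'tool z',Rf.as_matrix()[:,2].round(2),Pf.round(0))
E
python3 plan.py
```

```text
TH 0 0 grasp 0.0 [ 0.08  0.55 -0.27  1.87  0.21  0.75 -1.91]
  al 60 0 pathmax 0.0 end [ 0.12  1.23  0.01  1.41  1.16  1.71 -1.1 ] tool z [-0.52 -0.85 -0.07] [ 533. -405.  111.]
  al 80 0 pathmax 0.0 end [ 0.07  1.15  0.02  1.72  1.42  1.52 -1.3 ] tool z [-0.2  -0.98 -0.07] [ 530. -404.  111.]
  al 100 0 pathmax 0.0 end [ 0.05  1.12  0.05  2.    1.79  1.45 -1.56] tool z [ 0.14 -0.99 -0.07] [ 528. -404.  111.]
  al 120 0 pathmax 0.0 end [ 0.13  1.14  0.1   2.21  2.25  1.56 -1.79] tool z [ 0.47 -0.88 -0.07] [ 525. -404.  111.]
  al 140 0 pathmax 0.0 end [ 0.31  1.18  0.17  2.31  2.79  1.77 -1.83] tool z [ 0.74 -0.66 -0.07] [ 523. -406.  111.]
  al 160 0 pathmax 0.02 end [ 1.55  1.45 -0.94  2.21  3.66  1.14 -0.6 ] tool z [ 0.93 -0.37 -0.07] [ 521. -409.  111.]
  al 200 0 pathmax 0.0 end [ 1.66  1.37 -0.89  1.78 -1.18  0.69 -1.93] tool z [ 0.95  0.31 -0.07] [ 521. -414.  111.]
  al 220 0 pathmax 0.0 end [ 1.23  1.21 -0.3   1.5  -1.22  1.37 -2.07] tool z [ 0.78  0.62 -0.07] [ 522. -416.  111.]
  al 240 0 pathmax 0.0 end [ 1.07  1.3  -0.13  1.18 -1.08  1.72 -2.22] tool z [ 0.52  0.85 -0.07
[... 6238 characters left out ...]
0 1 pathmax 0.0 end [ 1.69  1.23 -1.29  2.04  2.04  0.38 -2.38] tool z [ 0.78 -0.02 -0.63] [ 521. -411.  112.]
  al 200 0 pathmax 0.0 end [ 1.41  0.93 -0.71  1.84 -0.9   0.4   0.59] tool z [ 0.74  0.24 -0.63] [ 522. -414.  112.]
  al 220 0 pathmax 0.0 end [ 1.24  0.94 -0.47  1.61 -0.73  0.83  0.6 ] tool z [ 0.61  0.48 -0.63] [ 523. -416.  112.]
  al 240 0 pathmax 0.0 end [ 1.12  1.02 -0.37  1.36 -0.57  1.19  0.64] tool z [ 0.41  0.66 -0.63] [ 525. -418.  112.]
  al 260 0 pathmax 0.0 end [ 1.02  1.12 -0.33  1.1  -0.42  1.5   0.73] tool z [ 0.16  0.76 -0.63] [ 527. -419.  112.]
  al 280 0 pathmax 0.0 end [ 0.9   1.22 -0.31  0.86 -0.27  1.78  0.87] tool z [-0.11  0.77 -0.63] [ 530. -419.  112.]
```

```bash
python3 - <<'E'
from plan import *
Rg=grasp_R(np.radians(15),1); Pg=tcp_grasp(60,Rg); P,R=np.array(DD[-1][1]),Ro.from_quat(np.roll(DD[-1][2],-1))
rv=np.degrees((Rg*R.inv()).as_rotvec()); print(Pg,rv,np.linalg.norm(rv),Pg+[0,0,100]-P)
for r in (rv,rv*(1-360/np.linalg.norm(rv))):
    q,t=path(q0,P,R,Pg+[0,0,100],Rg,np.radians(r)); print(r,max(x[1] for x in t),q.round(2))
E
```

```text
[553.06495366   7.72751961 154.87777748] [-5.94650410e+01 -9.28318865e-02  1.57055499e+02] 167.93608757377174 [ 37.36661805  -1.00195159 -99.79900595]
[-5.94650410e+01 -9.28318865e-02  1.57055499e+02] 3.962304512272752e-10 [ 0.44  0.37 -0.74  1.97  0.5   0.69  0.95]
[ 6.80085417e+01  1.06169291e-01 -1.79620081e+02] 0.6777106349181531 [-0.55  0.64  1.39  2.28 -1.23  1.23 -2.5 ]
```

Emit:
drive_tool:
  steps:
    - {"tx": 2, "ty": 0, "tz": -6, "ax": -3.5, "ay": 0, "az": 9.24}
    - {"tx": 4, "ty": 0, "tz": -11, "ax": -7, "ay": 0, "az": 18.48}
    - {"tx": 6, "ty": 0, "tz": -17, "ax": -10.5, "ay": 0, "az": 27.7}
    - {"tx": 8, "ty": 0, "tz": -22, "ax": -14, "ay": 0, "az": 36.96}
    - {"tx": 10, "ty": 0, "tz": -28, "ax": -17.5, "ay": 0, "az": 46.2}
    - {"tx": 12, "ty": 0, "tz": -33, "ax": -21, "ay": 0, "az": 55.4}
    - {"tx": 15, "ty": 0, "tz": -39, "ax": -24.5, "ay": 0, "az": 64.7}
    - {"tx": 17, "ty": 0, "tz": -44, "ax": -28, "ay": 0, "az": 73.9}
    - {"tx": 19, "ty": 0, "tz": -50, "ax": -31.5, "ay": 0, "az": 83.2}
    - {"tx": 21, "ty": 0, "tz": -55, "ax": -35, "ay": 0, "az": 92.4}
    - {"tx": 23, "ty": 0, "tz": -61, "ax": -38.5, "ay": 0, "az": 101.6}
    - {"tx": 25, "ty": 0, "tz": -66, "ax": -42, "ay": 0, "az": 110.9}
    - {"tx": 27, "ty": 0, "tz": -72, "ax": -45.5, "ay": 0, "az": 120.1}
    - {"tx": 29, "ty": 0, "tz": -77, "ax": -49, "ay": 0, "az": 129.4}
    - {"tx": 31, "ty": 0, "tz": -83, "ax": -52.5, "ay": 0, "az": 138.6}
    - {"tx": 34, "ty": -1, "tz": -88, "ax": -56, "ay": 0, "az": 147.8}
    - {"tx": 37, "ty": -1, "tz": -100, "ax": -59.5, "ay": 0, "az": 157}
    - {"tx": 37, "ty": -1, "tz": -100, "ax": -59.5, "ay": 0, "az": 157}
    - {"tx": 37, "ty": -1, "tz": -100, "ax": -59.5, "ay": 0, "az": 157}

```text
time: 6.48
tcp_pos: [552.6, 7.0, 253.6]
tool_rot: [0.131, 0.018, 0.991, -0.002]
contact_force: [-0.5, -0.2, -0.4]
width: 0.995
finger_force: 0.0
```

```bash
python3 rec.py; python3 - <<'E'
from plan import *
P=np.array(DD[-1][1]);R=Ro.from_quat(np.roll(DD[-1][2],-1))
Rg=grasp_R(np.radians(15),1); print(tcp_grasp(60,Rg)-P,np.degrees((Rg*R.inv()).as_rotvec()))
E
```

```text
6.475 [0.426, 0.365, -0.716, 1.971, 0.489, 0.687, 0.959] [552.64   7.05 253.64] [ 0.1308  0.0178  0.9912 -0.002 ] [ 0.005 -0.011  0.001  0.008  0.003 -0.004  0.009] [-0.5 -0.2 -0.4]
[  0.42744733   0.68189794 -98.75922974] [-0.03436817  0.03796123  0.33071644]
```

Emit:
drive_tool:
  steps:
    - {"tx": 0, "ty": 0, "tz": -15, "ax": 0, "ay": 0, "az": 0}
    - {"tx": 0, "ty": 1, "tz": -35, "ax": 0, "ay": 0, "az": 0}
    - {"tx": 0, "ty": 1, "tz": -55, "ax": 0, "ay": 0, "az": 0}
    - {"tx": 0, "ty": 1, "tz": -75, "ax": 0, "ay": 0, "az": 0}
    - {"tx": 0, "ty": 1, "tz": -90, "ax": 0, "ay": 0, "az": 0}
    - {"tx": 0, "ty": 1, "tz": -97, "ax": 0, "ay": 0, "az": 0}
    - {"tx": 0, "ty": 1, "tz": -97, "ax": 0, "ay": 0, "az": 0}

```text
time: 7.35
tcp_pos: [552.0, 8.0, 155.9]
tool_rot: [0.131, 0.016, 0.991, -0.002]
contact_force: [-0.9, -0.0, 0.4]
width: 0.995
finger_force: 0.0
```

Emit:
drive_tool:
  steps:
    - {"tx": 0, "ty": 0, "tz": 0, "ax": 0, "ay": 0, "az": 0}
    - {"tx": 0, "ty": 0, "tz": 0, "ax": 0, "ay": 0, "az": 0}
    - {"tx": 0, "ty": 0, "tz": 0, "ax": 0, "ay": 0, "az": 0}
    - {"tx": 0, "ty": 0, "tz": 0, "ax": 0, "ay": 0, "az": 0}
    - {"tx": 0, "ty": 0, "tz": 0, "ax": 0, "ay": 0, "az": 0}
    - {"tx": 0, "ty": 0, "tz": 0, "ax": 0, "ay": 0, "az": 0}
  jaw: 15
  squeeze: 30

```text
time: 8.1
tcp_pos: [552.3, 8.0, 156.6]
tool_rot: [0.131, 0.016, 0.991, -0.003]
contact_force: [-2.5, -0.3, 5.4]
width: 0.308
finger_force: 33.7
```

```bash
python3 rec.py
```

```text
8.1 [0.286, 0.495, -0.56, 2.066, 0.718, 0.486, 0.738] [552.31   7.96 156.64] [ 0.1313  0.0156  0.9912 -0.0025] [ 0.001  0.003  0.001  0.001 -0.     0.001  0.   ] [-2.5 -0.3  5.4]
```

```bash
python3 - <<'E'
from plan import *
P=np.array(DD[-1][1]);R=Ro.from_quat(np.roll(DD[-1][2],-1)); 
for al in(210,220,230):
    W=Ro.from_euler('z',np.radians(al))*B; off=W.apply(P-(O+m*150)); Pf=PEG+off; up=np.array([0,0,130.])
    q1,_=path(q0,P,R,P+up,R,n=10); rv=W.as_rotvec()
    q2,t=path(q1,P+up,R,Pf+up,W*R,rv); q3,t3=path(q2,Pf+up,W*R,Pf,W*R,n=15)
    print(al,np.degrees(rv),np.linalg.norm(np.degrees(rv)),'shift',Pf-P,max(x[1] for x in t+t3),q2.round(2),q3.round(2))
    print('  max q step x40',np.abs(np.diff([x[0] for x in t],axis=0)).max(0).round(2)*40)
E
```

```text
210 [ 107.10020232   25.2801674  -113.66509767] 158.20649364147926 shift [ -31.91566102 -424.15976322  -44.45729405] 1.6014512285722482e-10 [ 1.51  0.91 -0.74  1.72 -0.98  0.85  0.7 ] [ 1.49  1.14 -0.71  1.7  -0.96  0.77  0.87]
  max q step x40 [2.  0.8 0.4 0.4 2.4 0.4 1.2]
220 [ 101.18336039   33.42622553 -107.07948464] 151.06753788881352 shift [ -30.972749   -425.53074379  -44.45729405] 1.1900664481645504e-10 [ 1.42  0.94 -0.65  1.58 -0.86  1.06  0.63] [ 1.4   1.14 -0.62  1.55 -0.83  0.98  0.78]
  max q step x40 [1.6 0.8 0.4 0.4 2.  0.4 1.2]
230 [  95.01277516   40.88186852 -100.24479905] 144.04087737654862 shift [ -29.80609366 -426.71716114  -44.45729405] 1.342315841812436e-10 [ 1.34  0.98 -0.59  1.43 -0.77  1.26  0.59] [ 1.33  1.17 -0.56  1.4  -0.73  1.18  0.72]
  max q step x40 [1.6 0.8 0.4 0.8 2.  0.8 1.2]
```

Emit:
drive_tool:
  steps:
    - {"tx": 0, "ty": 0, "tz": 10, "ax": 0, "ay": 0, "az": 0}
    - {"tx": 0, "ty": 0, "tz": 30, "ax": 0, "ay": 0, "az": 0}
    - {"tx": 0, "ty": 0, "tz": 55, "ax": 0, "ay": 0, "az": 0}
    - {"tx": 0, "ty": 0, "tz": 80, "ax": 0, "ay": 0, "az": 0}
    - {"tx": 0, "ty": 0, "tz": 105, "ax": 0, "ay": 0, "az": 0}
    - {"tx": 0, "ty": 0, "tz": 123, "ax": 0, "ay": 0, "az": 0}
    - {"tx": 0, "ty": 0, "tz": 130, "ax": 0, "ay": 0, "az": 0}
    - {"tx": 0, "ty": 0, "tz": 130, "ax": 0, "ay": 0, "az": 0}

```text
time: 9.1
tcp_pos: [552.1, 7.8, 286.3]
tool_rot: [0.131, 0.016, 0.991, -0.003]
contact_force: [0.3, 0.1, -0.9]
width: 0.303
finger_force: 32.9
```

Emit:
drive_tool:
  steps:
    - {"tx": -1, "ty": -10, "tz": 0, "ax": 2.5, "ay": 0.83, "az": -2.68}
    - {"tx": -2, "ty": -30, "tz": 0, "ax": 7.6, "ay": 2.5, "az": -8.03}
    - {"tx": -4, "ty": -53, "tz": 0, "ax": 12.65, "ay": 4.18, "az": -13.4}
    - {"tx": -6, "ty": -80, "tz": 0, "ax": 19, "ay": 6.26, "az": -20.1}
    - {"tx": -8, "ty": -106, "tz": -5, "ax": 25.3, "ay": 8.35, "az": -26.8}
    - {"tx": -10, "ty": -133, "tz": -5, "ax": 31.6, "ay": 10.4, "az": -33.5}
    - {"tx": -12, "ty": -159, "tz": -10, "ax": 37.95, "ay": 12.5, "az": -40.2}
    - {"tx": -14, "ty": -186, "tz": -10, "ax": 44.3, "ay": 14.6, "az": -46.9}
    - {"tx": -16, "ty": -212, "tz": -15, "ax": 50.6, "ay": 16.7, "az": -53.6}
    - {"tx": -18, "ty": -239, "tz": -15, "ax": 56.9, "ay": 18.8, "az": -60.2}
    - {"tx": -20, "ty": -265, "tz": -20, "ax": 63.25, "ay": 20.9, "az": -66.9}
    - {"tx": -22, "ty": -292, "tz": -20, "ax": 69.6, "ay": 23, "az": -73.6}
    - {"tx": -24, "ty": -318, "tz": -25, "ax": 75.9, "ay": 25.1, "az": -80.3}
    - {"tx": -26, "ty": -345, "tz": -25, "ax": 82.2, "ay": 27.1, "az": -87}
    - {"tx": -28, "ty": -372, "tz": -30, "ax": 88.5, "ay": 29.2, "az": -93.7}
    - {"tx": -29, "ty": -395, "tz": -30, "ax": 94, "ay": 31, "az": -99.5}
    - {"tx": -30, "ty": -413, "tz": -30, "ax": 98.3, "ay": 32.4, "az": -104}
    - {"tx": -31, "ty": -425, "tz": -30, "ax": 101.2, "ay": 33.4, "az": -107.1}
    - {"tx": -31, "ty": -425, "tz": -30, "ax": 101.2, "ay": 33.4, "az": -107.1}
    - {"tx": -31, "ty": -425, "tz": -30, "ax": 101.2, "ay": 33.4, "az": -107.1}

```text
time: 11.6
tcp_pos: [521.5, -416.1, 256.4]
tool_rot: [-0.191, 0.768, 0.268, 0.549]
contact_force: [0.9, 0.3, 0.1]
width: 0.302
finger_force: 32.9
```

```bash
python3 rec.py; python3 - <<'E'
from h import *
a=snap('top','top1');b=snap('side','side1')
import numpy as np
t=proj('top',[528,-411,150])[0];s=proj('side',[528,-411,130])[0];print(t,s)
def crop(n,c,w,h,k):
    x0,y0=int(c[0]-w/2),int(c[1]-h/2); print(n,x0,y0)
    return cv2.resize(cv2.imread(f'pics/{n}.png')[y0:y0+h,x0:x0+w],None,fx=k,fy=k,interpolation=cv2.INTER_CUBIC)
cv2.imwrite('pics/c1.png',np.hstack([crop('top1',t,64,96,6),crop('side1',s,66,96,6)]))
E
```

```text
11.6 [1.413, 0.911, -0.634, 1.585, -0.884, 1.077, 0.631] [ 521.5  -416.13  256.4 ] [-0.1915  0.7684  0.2677  0.5489] [-0.001 -0.004 -0.001 -0.003 -0.003  0.001 -0.002] [0.9 0.3 0.1]
[345.25888445 208.41099849] [302.08198792 138.87614921]
top1 313 160
side1 269 90
```

View pics/c1.png

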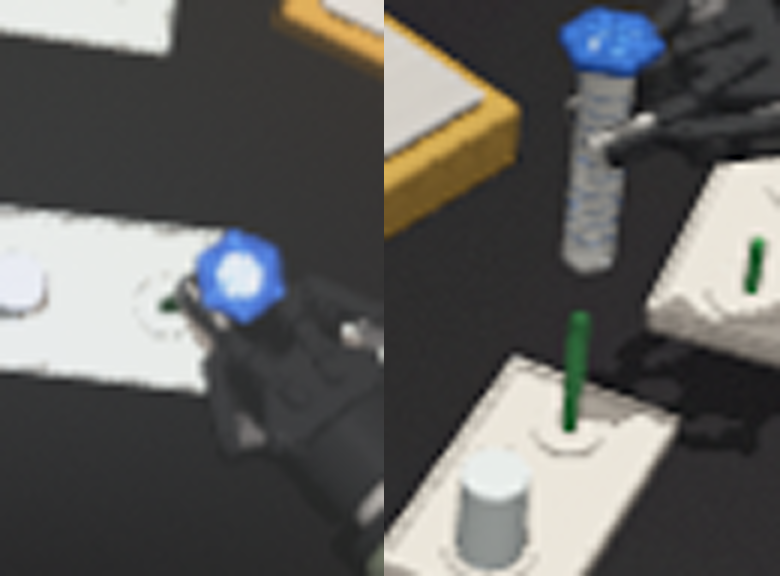

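The top crop shows the blue foot at (240,276), with the peg collar near (168,304) partly hidden. The side crop shows the inverted tube with foot centre ~(614,42) and mouth ~(590,259), above the peg tip at (580,314).

```bash
python3 - <<'E'
from h import *
from scipy.optimize import least_squares
from scipy.spatial.transform import Rotation as Ro
T=lambda u,v:np.array([(u+.5)/6-.5+313,(v+.5)/6-.5+160]); S=lambda u,v:np.array([(u-384+.5)/6-.5+269,(v+.5)/6-.5+90])
ob=[('top',T(240,276),0),('side',S(614,38),0),('side',S(590,259),150),('side',S(608,90),None),('side',S(592,240),None)]
def f(p):
    x,y,z,ax,ay=p; d=np.array([ax,ay,-1]);d/=np.linalg.norm(d); r=[]
    for v,px,s in ob:
        if s is not None: r+=list(proj(v,np.array([x,y,z])+d*s)[0]-px)
        else:
            a=proj(v,np.array([x,y,z])+d*10)[0];b=proj(v,np.array([x,y,z])+d*140)[0]
            n=np.array([b[1]-a[1],a[0]-b[0]]);r.append((px-a)@n/np.linalg.norm(n))
    return r
s=least_squares(f,[528,-411,315,0,0],x_scale=[10,10,10,.1,.1]);p=s.x;print('foot',p.round(3),np.round(s.fun,2))
d=np.array([p[3],p[4],-1]);print('mouth',p[:3]+d/np.linalg.norm(d)*150)
print('peg base',atz('side',S(568,437),20),'tip',atz('side',S(580,314),114), 'top collar',atz('top',T(168,304),20))
o=observe(); R=Ro.from_quat(np.roll(o['tool_rot'],-1)).as_matrix(); print('tcp',o['tcp_pos'],'tz',R[:,2],'ty',R[:,1])
E
```

```text
foot [ 5.27002e+02 -4.10212e+02  3.15181e+02 -1.00000e-02  4.40000e-02] [-0.03 -0.13  0.05  0.01 -0.02 -0.   -0.09  0.  ]
mouth [ 525.48026996 -403.67695104  165.33123488]
peg base [ 527.3183283 -404.5245342   20.       ] tip [ 530.07931009 -412.01433707  114.        ] top collar [ 529.38997556 -412.47391206   20.        ]
tcp [ 521.55853161 -416.27349827  256.5900463 ] tz [ 0.74129785  0.58779235 -0.32400256] ty [ 6.21196406e-01 -7.83654804e-01 -4.15866585e-04]
```

Emit:
drive_tool:
  steps:
    - {"tx": 0, "ty": -1, "tz": -10, "ax": 0, "ay": 0, "az": 0}
    - {"tx": 1, "ty": -2, "tz": -22, "ax": 0, "ay": 0, "az": 0}
    - {"tx": 1.5, "ty": -2.5, "tz": -34, "ax": 0, "ay": 0, "az": 0}
    - {"tx": 1.5, "ty": -2.5, "tz": -40, "ax": 0, "ay": 0, "az": 0}
    - {"tx": 1.5, "ty": -2.5, "tz": -40, "ax": 0, "ay": 0, "az": 0}
    - {"tx": 1.5, "ty": -2.5, "tz": -40, "ax": 0, "ay": 0, "az": 0}

```text
time: 12.45
tcp_pos: [522.7, -419.6, 216.6]
tool_rot: [-0.191, 0.769, 0.267, 0.549]
contact_force: [0.4, -0.3, -0.8]
width: 0.303
finger_force: 32.9
```

```bash
python3 rec.py; python3 - <<'E'
from h import *
a=snap('top','top2');b=snap('side','side2')
def crop(n,x0,y0,w,h,k): return cv2.resize(cv2.imread(f'pics/{n}.png')[y0:y0+h,x0:x0+w],None,fx=k,fy=k,interpolation=cv2.INTER_CUBIC)
cv2.imwrite('pics/c2.png',np.hstack([crop('top2',325,185,40,60,10),crop('side2',285,104,40,60,10)]))
E
```

```text
12.45 [1.407, 0.973, -0.624, 1.579, -0.875, 1.051, 0.676] [ 522.75 -419.6   216.64] [-0.1912  0.7686  0.2665  0.5492] [ 0.001 -0.004 -0.    -0.001  0.    -0.001 -0.001] [ 0.4 -0.3 -0.8]
```

View pics/c2.png

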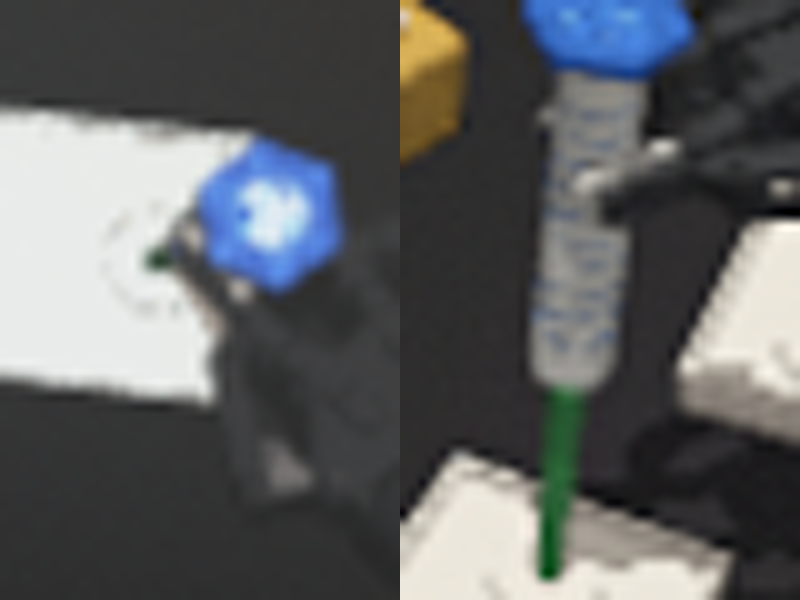

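```bash
python3 - <<'E'
from h import *
T=lambda u,v:np.array([(u+.5)/10-.5+325,(v+.5)/10-.5+185]); S=lambda u,v:np.array([(u-400+.5)/10-.5+285,(v+.5)/10-.5+104])
print('foot top',atz('top',T(270,215),275),'side mouth',atz('side',S(570,372),125), 'collar top',atz('top',T(155,260),20))
print('side ray horiz dir',ray('side',S(570,372))[1])
# foot from side: tip location of hidden peg
for P in([529,-412,115],[529,-412,20]): print((proj('side',P)[0]-[285,104]+.5)*10-.5+[400,0],(proj('top',P)[0]-[325,185]+.5)*10-.5)
E
```

```text
foot top [ 527.9613203  -413.64157901  275.        ] side mouth [ 527.96550815 -406.54704947  125.        ] collar top [ 528.08627429 -410.27526972   20.        ]
side ray horiz dir [ 0.19499723 -0.71687019 -0.68572456]
[570.13240543 382.43180718] [195.40624111 242.27096143]
[549.52847752 573.86888104] [159.18122575 257.90836432]
```

Emit:
drive_tool:
  steps:
    - {"tx": -0.5, "ty": 1.5, "tz": 0, "ax": 0, "ay": 0, "az": 0}
    - {"tx": -0.5, "ty": 1.5, "tz": -8, "ax": 0, "ay": 0, "az": 0}
    - {"tx": -0.5, "ty": 1.5, "tz": -16, "ax": 0, "ay": 0, "az": 0}
    - {"tx": -0.5, "ty": 1.5, "tz": -24, "ax": 0, "ay": 0, "az": 0}
    - {"tx": -0.5, "ty": 1.5, "tz": -30, "ax": 0, "ay": 0, "az": 0}
    - {"tx": -0.5, "ty": 1.5, "tz": -30, "ax": 0, "ay": 0, "az": 0}

```text
time: 13.3
tcp_pos: [522.1, -417.9, 185.7]
tool_rot: [-0.192, 0.769, 0.266, 0.549]
contact_force: [-0.4, -0.4, 0.1]
width: 0.304
finger_force: 32.9
```

Emit:
drive_tool:
  steps:
    - {"tx": 0, "ty": 0, "tz": -10, "ax": 0, "ay": 0, "az": 0}
    - {"tx": 0, "ty": 0, "tz": -20, "ax": 0, "ay": 0, "az": 0}
    - {"tx": 0, "ty": 0, "tz": -30, "ax": 0, "ay": 0, "az": 0}
    - {"tx": 0, "ty": 0, "tz": -40, "ax": 0, "ay": 0, "az": 0}
    - {"tx": 0, "ty": 0, "tz": -50, "ax": 0, "ay": 0, "az": 0}
    - {"tx": 0, "ty": 0, "tz": -60, "ax": 0, "ay": 0, "az": 0}
    - {"tx": 0, "ty": 0, "tz": -66, "ax": 0, "ay": 0, "az": 0}
    - {"tx": 0, "ty": 0, "tz": -66, "ax": 0, "ay": 0, "az": 0}

```text
time: 14.3
tcp_pos: [522.1, -417.9, 119.9]
tool_rot: [-0.192, 0.769, 0.266, 0.549]
contact_force: [0.5, 0.9, 0.5]
width: 0.307
finger_force: 32.9
```

Emit:
drive_tool:
  steps:
    - {"tx": 0, "ty": 0, "tz": -2, "ax": 0, "ay": 0, "az": 0}
    - {"tx": 0, "ty": 0, "tz": -4, "ax": 0, "ay": 0, "az": 0}
    - {"tx": 0, "ty": 0, "tz": -5, "ax": 0, "ay": 0, "az": 0}
    - {"tx": 0, "ty": 0, "tz": -5, "ax": 0, "ay": 0, "az": 0}

```text
time: 14.8
tcp_pos: [522.1, -418.1, 115.3]
tool_rot: [-0.191, 0.769, 0.266, 0.549]
contact_force: [-0.8, 0.2, 0.3]
width: 0.308
finger_force: 32.9
```

Emit:
drive_tool:
  steps:
    - {"tx": 0, "ty": 0, "tz": -1, "ax": 0, "ay": 0, "az": 0}
    - {"tx": 0, "ty": 0, "tz": -2, "ax": 0, "ay": 0, "az": 0}
    - {"tx": 0, "ty": 0, "tz": -2, "ax": 0, "ay": 0, "az": 0}

```text
time: 15.18
tcp_pos: [522.1, -418.0, 113.2]
tool_rot: [-0.191, 0.769, 0.266, 0.549]
contact_force: [0.1, -0.4, -0.5]
width: 0.306
finger_force: 32.9
```

Emit:
drive_tool:
  steps:
    - {"tx": 0, "ty": 0, "tz": -1, "ax": 0, "ay": 0, "az": 0}
    - {"tx": 0, "ty": 0, "tz": -2, "ax": 0, "ay": 0, "az": 0}
    - {"tx": 0, "ty": 0, "tz": -2, "ax": 0, "ay": 0, "az": 0}

```text
time: 15.55
tcp_pos: [522.6, -417.8, 112.7]
tool_rot: [-0.192, 0.768, 0.267, 0.55]
contact_force: [-3.5, 0.9, 11.4]
width: 0.305
finger_force: 33.6
```

Emit:
drive_tool:
  steps:
    - {"tx": 0, "ty": 0, "tz": 1, "ax": 0, "ay": 0, "az": 0}
    - {"tx": 0, "ty": 0, "tz": 1, "ax": 0, "ay": 0, "az": 0}

```text
time: 15.8
tcp_pos: [522.3, -417.9, 112.8]
tool_rot: [-0.191, 0.768, 0.267, 0.549]
contact_force: [-0.2, 1.0, 5.7]
width: 0.306
finger_force: 33.1
```

Emit:
drive_tool:
  steps:
    - {"tx": 0, "ty": 0, "tz": 0, "ax": 0, "ay": 0, "az": 0}
    - {"tx": 0, "ty": 0, "tz": 0, "ax": 0, "ay": 0, "az": 0}
    - {"tx": 0, "ty": 0, "tz": 0, "ax": 0, "ay": 0, "az": 0}
    - {"tx": 0, "ty": 0, "tz": 0, "ax": 0, "ay": 0, "az": 0}
    - {"tx": 0, "ty": 0, "tz": 0, "ax": 0, "ay": 0, "az": 0}
    - {"tx": -16, "ty": -12, "tz": 0, "ax": 0, "ay": 0, "az": 0}
    - {"tx": -35, "ty": -28, "tz": 0, "ax": 0, "ay": 0, "az": 0}
    - {"tx": -55, "ty": -43, "tz": 0, "ax": 0, "ay": 0, "az": 0}
    - {"tx": -78, "ty": -62, "tz": 10, "ax": 0, "ay": 0, "az": 0}
    - {"tx": -100, "ty": -78, "tz": 40, "ax": 0, "ay": 0, "az": 0}
    - {"tx": -110, "ty": -85, "tz": 80, "ax": 0, "ay": 0, "az": 0}
    - {"tx": -110, "ty": -85, "tz": 120, "ax": 0, "ay": 0, "az": 0}
    - {"tx": -110, "ty": -85, "tz": 140, "ax": 0, "ay": 0, "az": 0}
    - {"tx": -110, "ty": -85, "tz": 140, "ax": 0, "ay": 0, "az": 0}
  jaw: 75

```text
time: 17.55
tcp_pos: [411.7, -503.6, 253.1]
tool_rot: [-0.19, 0.769, 0.267, 0.549]
contact_force: [0.1, 0.2, -1.0]
width: 0.877
finger_force: 0.0
```

```bash
python3 rec.py; python3 - <<'E'
from h import *
a=snap('top','top3');b=snap('side','side3')
def crop(n,x0,y0,w,h,k): return cv2.resize(cv2.imread(f'pics/{n}.png')[y0:y0+h,x0:x0+w],None,fx=k,fy=k,interpolation=cv2.INTER_CUBIC)
cv2.imwrite('pics/c3.png',np.hstack([crop('top3',300,180,65,65,6),crop('side3',265,120,65,65,6)]))
E
```

```text
17.55 [1.541, 0.945, -0.547, 1.458, -0.787, 1.304, 0.629] [ 411.7  -503.59  253.07] [-0.1905  0.769   0.2668  0.5489] [-0.006  0.04   0.01   0.017  0.008 -0.016  0.012] [ 0.1  0.2 -1. ]
```

View pics/c3.png

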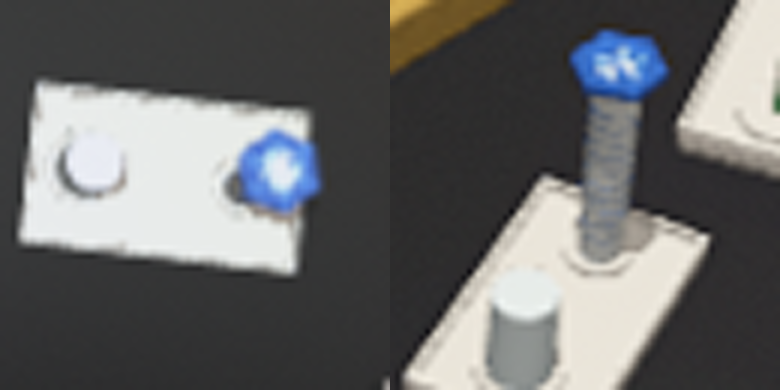

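Cylinder placed: it is upright, with the mouth at (600,255) centred on the collar and the beaker untouched. Next I plan the lid.

```bash
cat > lid.py <<'E'
from plan import *
h=-.075; fx=np.array([np.cos(h),np.sin(h),0]); by=np.array([-np.sin(h),np.cos(h),0]); H=np.array([659.2,-40,121.])
def hp(A): return H-222*np.cos(A)*fx+[0,0,222*np.sin(A)]
def LR(th,flip):
    zt=np.sin(th)*fx-np.cos(th)*np.array([0,0,1]); xt=by*(-1 if flip else 1)
    return Ro.from_matrix(np.array([xt,np.cross(zt,xt),zt]).T)
def tcp(A,R,fw=3): return hp(A)-R.as_matrix()[:,2]*fw
if __name__=='__main__':
    P,R=np.array(DD[-1][1]),Ro.from_quat(np.roll(DD[-1][2],-1))
    for th in(-10,0,15,30,45):
      for flip in(0,1):
        Rl=LR(np.radians(th),flip); Pl=tcp(0,Rl); pre=Pl-Rl.as_matrix()[:,2]*90+[0,0,30]
        rv0=(Rl*R.inv()).as_rotvec()
        for rv in (rv0,rv0*(1-2*np.pi/np.linalg.norm(rv0))):
            if np.linalg.norm(rv)>4.3: continue
            q,t=path(q0,P,R,pre,Rl,rv); q,t2=path(q,pre,Rl,Pl,Rl,n=12); t3=[];qq=q
            for A in np.linspace(0,.9,25):
                qq=track(qq,tcp(A,Rl),Rl); t3.append(np.abs(err(qq,tcp(A,Rl),Rl)).max())
            print(th,flip,np.degrees(rv).round(1),'pre',(pre-P).round(1),[round(float(x),3) for x in(max(x[1] for x in t),t2[-1][1],max(t3))],q.round(2),qq.round(2))
E
python3 lid.py
```

```text
-10 0 [-60.4  42.3  47.1] pre [ 42.2 479.  -10.5] [0.0, 0.0, 0.0] [ 0.26  0.55 -0.43  2.04  0.26  0.79 -0.41] [ 0.29  0.44 -0.47  1.67  0.16  1.26 -0.29]
-10 1 [  32.1   83.6 -117.2] pre [ 42.2 479.  -10.5] [0.0, 0.0, 0.0] [-0.78  0.87  1.1   2.09 -0.89  1.02 -2.36] [-0.8   0.8   1.33  1.72 -0.71  1.43 -2.52]
-10 1 [ -46.3 -120.5  168.8] pre [ 42.2 479.  -10.5] [0.0, 0.0, 0.0] [ 0.8   0.91 -1.29  2.02  0.86  1.18  2.15] [ 0.79  0.79 -1.41  1.64  0.66  1.53  2.36]
0 0 [-64.3  34.2  41.1] pre [ 26.1 480.2  -9.1] [0.0, 0.0, 0.0] [ 0.25  0.47 -0.42  2.17  0.35  0.57 -0.5 ] [ 0.33  0.34 -0.5   1.8   0.19  1.05 -0.31]
0 1 [  40.9   77.  -111.8] pre [ 26.1 480.2  -9.1] [0.009, 0.0, 0.0] [-0.8   0.74  1.04  2.22 -0.99  0.77 -2.29] [-0.89  0.7   1.36  1.85 -0.73  1.22 -2.51]
0 1 [ -63.  -118.5  172.1] pre [ 26.1 480.2  -9.1] [0.0, 0.0, 0.0] [ 0.81  0.77 -1.23  2.14  0.95  0.95  2.08] [ 0.87  0.67 -1.4   1.77  0.69  1.31  2.37]
15 0 [-69.4  22.   31.7] pre [  2.1 482.  -12.2] [0.0, 0.0, 0.0] [ 0.04  0.39 -0.19  2.37  0.76  0.18 -0.94] [ 0.41  0.22 -0.57  1.99  0.27  0.72 -0.39]
15 1 [  53.    
[... 558 characters left out ...]
7  0.23 -2.14] [-1.22  0.37  1.42  2.25 -0.96  0.46 -2.32]
30 1 [-118.  -104.1  173.1] pre [-20.2 483.7 -21.5] [0.079, 0.229, 0.229] [ 0.89  0.36 -1.12  2.4   1.24  0.36  1.82] [ 1.01  0.29 -1.3   2.17  0.91  0.54  2.15]
45 0 [-76.8  -2.8  12.3] pre [-39.5 485.2 -36.3] [0.249, 0.486, 0.486] [ 1.32  0.2  -1.09  2.4  -1.26  0.27  1.45] [-0.84  0.03  1.    2.4  -1.26  0.27  1.31]
45 1 [ 72.8  45.3 -82.8] pre [-39.5 485.2 -36.3] [0.364, 0.598, 0.598] [ 1.49  0.25 -1.31  2.35 -1.25  0.2  -1.64] [ 1.43 -0.13 -1.31  2.35 -1.25  0.2  -1.95]
45 1 [-147.1  -91.4  167.2] pre [-39.5 485.2 -36.3] [0.258, 0.297, 0.297] [ 0.75  0.3  -0.96  2.38  1.45  0.3   1.61] [ 0.76  0.16 -0.97  2.37  1.93  0.31  1.09]
```

Emit:
drive_tool:
  steps:
    - {"tx": -5, "ty": 20, "tz": 15, "ax": -2.7, "ay": 1.4, "az": 1.7}
    - {"tx": -8, "ty": 55, "tz": 30, "ax": -7.5, "ay": 4, "az": 4.8}
    - {"tx": -10, "ty": 95, "tz": 35, "ax": -12.9, "ay": 6.8, "az": 8.2}
    - {"tx": -8, "ty": 137, "tz": 35, "ax": -18.3, "ay": 9.7, "az": 11.7}
    - {"tx": -4, "ty": 180, "tz": 35, "ax": -24, "ay": 12.8, "az": 15.4}
    - {"tx": 0, "ty": 223, "tz": 35, "ax": -29.8, "ay": 15.9, "az": 19.1}
    - {"tx": 4, "ty": 266, "tz": 35, "ax": -35.6, "ay": 18.9, "az": 22.8}
    - {"tx": 9, "ty": 309, "tz": 30, "ax": -41.4, "ay": 22, "az": 26.5}
    - {"tx": 14, "ty": 352, "tz": 25, "ax": -47.2, "ay": 25.1, "az": 30.1}
    - {"tx": 18, "ty": 395, "tz": 20, "ax": -52.9, "ay": 28.1, "az": 33.8}
    - {"tx": 22, "ty": 435, "tz": 15, "ax": -58.3, "ay": 31, "az": 37.2}
    - {"tx": 25, "ty": 465, "tz": 10, "ax": -62.3, "ay": 33.1, "az": 39.8}
    - {"tx": 26, "ty": 480, "tz": 10, "ax": -64.3, "ay": 34.2, "az": 41.1}
    - {"tx": 26, "ty": 480, "tz": 10, "ax": -64.3, "ay": 34.2, "az": 41.1}
    - {"tx": 26, "ty": 480, "tz": 10, "ax": -64.3, "ay": 34.2, "az": 41.1}
  jaw: 45

```text
time: 19.52
tcp_pos: [437.8, -23.9, 261.7]
tool_rot: [-0.002, 0.734, 0.679, 0.0]
contact_force: [-0.7, 0.3, 0.6]
width: 0.525
finger_force: 0.0
```

```bash
python3 rec.py; python3 - <<'E'
from lid import *
from h import *
P=np.array(DD[-1][1]);R=Ro.from_quat(np.roll(DD[-1][2],-1)); Rl=LR(0,0); print(tcp(0,Rl)-P,np.degrees((Rl*R.inv()).as_rotvec()))
s=snap('side','side4')
cv2.imwrite('pics/c4.png',cv2.resize(cv2.imread('pics/side4.png')[150:280,190:340],None,fx=4,fy=4,interpolation=cv2.INTER_CUBIC))
for A in(0,):print((proj('side',[hp(0)+by*48,hp(0)-by*48])-[190,150]+.5)*4-.5)
E
```

```text
19.525 [0.435, 0.258, -0.606, 2.03, 0.181, 0.907, -0.345] [437.82 -23.92 261.67] [-1.700e-03  7.338e-01  6.794e-01  2.000e-04] [ 0.017 -0.008  0.001 -0.001  0.001  0.001 -0.005] [-0.7  0.3  0.6]
[-8.01055636e-04  5.54795654e-01 -1.37674348e+02] [-0.16065242 -0.11831117  0.11393557]
[[361.74671241 378.25835345]
 [416.66553532 284.18724772]]
```

View pics/c4.png

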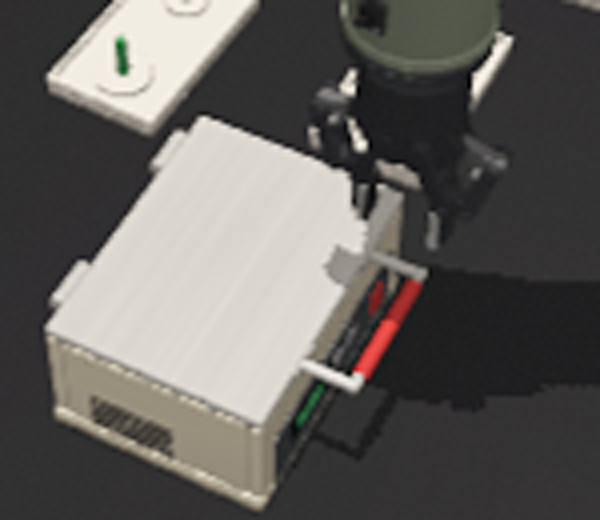

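The picture shows the red handle ends at (361,376) and (420,283), which match the prediction. I descend now.

Emit:
drive_tool:
  steps:
    - {"tx": 0, "ty": 0.5, "tz": -15, "ax": 0, "ay": 0, "az": 0}
    - {"tx": 0, "ty": 0.5, "tz": -40, "ax": 0, "ay": 0, "az": 0}
    - {"tx": 0, "ty": 0.5, "tz": -65, "ax": 0, "ay": 0, "az": 0}
    - {"tx": 0, "ty": 0.5, "tz": -85, "ax": 0, "ay": 0, "az": 0}
    - {"tx": 0, "ty": 0.5, "tz": -100, "ax": 0, "ay": 0, "az": 0}
    - {"tx": 0, "ty": 0.5, "tz": -113, "ax": 0, "ay": 0, "az": 0}
    - {"tx": 0, "ty": 0.5, "tz": -124, "ax": 0, "ay": 0, "az": 0}
    - {"tx": 0, "ty": 0.5, "tz": -132, "ax": 0, "ay": 0, "az": 0}
    - {"tx": 0, "ty": 0.5, "tz": -138, "ax": 0, "ay": 0, "az": 0}
    - {"tx": 0, "ty": 0.5, "tz": -138, "ax": 0, "ay": 0, "az": 0}

```text
time: 20.82
tcp_pos: [438.1, -22.5, 124.1]
tool_rot: [-0.001, 0.733, 0.68, 0.0]
contact_force: [0.4, 0.0, -0.6]
width: 0.527
finger_force: 0.0
```

Emit:
drive_tool:
  steps:
    - {"tx": 0, "ty": 0, "tz": 0, "ax": 0, "ay": 0, "az": 0}
    - {"tx": 0, "ty": 0, "tz": 0, "ax": 0, "ay": 0, "az": 0}
    - {"tx": 0, "ty": 0, "tz": 0, "ax": 0, "ay": 0, "az": 0}
    - {"tx": 0, "ty": 0, "tz": 0, "ax": 0, "ay": 0, "az": 0}
    - {"tx": 0, "ty": 0, "tz": 0, "ax": 0, "ay": 0, "az": 0}
    - {"tx": 0, "ty": 0, "tz": 0, "ax": 0, "ay": 0, "az": 0}
  jaw: 2
  squeeze: 30

```text
time: 21.58
tcp_pos: [440.4, -22.6, 125.1]
tool_rot: [0.0, 0.734, 0.68, 0.002]
contact_force: [11.9, -3.3, -2.5]
width: 0.126
finger_force: 30.7
```

```bash
python3 rec.py; python3 - <<'E'
from lid import *
P=np.array(DD[-1][1]); 
for A in np.radians(np.arange(0,51,5)): print(np.degrees(A).round(),(hp(A)-hp(0)).round(1))
E
```

```text
21.575 [0.308, 0.482, -0.493, 2.162, 0.407, 0.582, -0.557] [440.43 -22.64 125.13] [4.000e-04 7.335e-01 6.796e-01 2.300e-03] [ 0.    -0.002 -0.     0.001  0.     0.002  0.001] [11.9 -3.3 -2.5]
0.0 [0. 0. 0.]
5.0 [ 0.8 -0.1 19.3]
10.0 [ 3.4 -0.3 38.5]
15.0 [ 7.5 -0.6 57.5]
20.0 [13.4 -1.  75.9]
25.0 [20.7 -1.6 93.8]
30.0 [ 29.7  -2.2 111. ]
35.0 [ 40.   -3.  127.3]
40.0 [ 51.8  -3.9 142.7]
45.0 [ 64.8  -4.9 157. ]
50.0 [ 79.1  -5.9 170.1]
```

Emit:
drive_tool:
  steps:
    - {"tx": 3, "ty": -0.2, "tz": 3, "ax": 0, "ay": 0, "az": 0}
    - {"tx": 3.3, "ty": -0.2, "tz": 10, "ax": 0, "ay": 0, "az": 0}
    - {"tx": 3.8, "ty": -0.2, "tz": 19.3, "ax": 0, "ay": 0, "az": 0}
    - {"tx": 4.9, "ty": -0.2, "tz": 29, "ax": 0, "ay": 0, "az": 0}
    - {"tx": 6.4, "ty": -0.3, "tz": 38.5, "ax": 0, "ay": 0, "az": 0}
    - {"tx": 8.3, "ty": -0.4, "tz": 48, "ax": 0, "ay": 0, "az": 0}
    - {"tx": 10.5, "ty": -0.6, "tz": 57.5, "ax": 0, "ay": 0, "az": 0}
    - {"tx": 13.3, "ty": -0.8, "tz": 66.8, "ax": 0, "ay": 0, "az": 0}
    - {"tx": 16.4, "ty": -1, "tz": 75.9, "ax": 0, "ay": 0, "az": 0}
    - {"tx": 16.4, "ty": -1, "tz": 75.9, "ax": 0, "ay": 0, "az": 0}

```text
time: 22.82
tcp_pos: [454.2, -23.7, 201.1]
tool_rot: [-0.001, 0.733, 0.68, 0.0]
contact_force: [-7.2, -0.3, -0.5]
width: 0.13
finger_force: 31.0
```

Emit:
drive_tool:
  steps:
    - {"tx": 2, "ty": -0.3, "tz": 9, "ax": 0, "ay": 0, "az": 0}
    - {"tx": 5.8, "ty": -0.6, "tz": 17.9, "ax": 0, "ay": 0, "az": 0}
    - {"tx": 10, "ty": -0.9, "tz": 26.6, "ax": 0, "ay": 0, "az": 0}
    - {"tx": 14.8, "ty": -1.2, "tz": 35.1, "ax": 0, "ay": 0, "az": 0}
    - {"tx": 19.8, "ty": -1.6, "tz": 43.4, "ax": 0, "ay": 0, "az": 0}
    - {"tx": 25.1, "ty": -2, "tz": 51.4, "ax": 0, "ay": 0, "az": 0}
    - {"tx": 31, "ty": -2.4, "tz": 59.2, "ax": 0, "ay": 0, "az": 0}
    - {"tx": 36.9, "ty": -2.9, "tz": 66.8, "ax": 0, "ay": 0, "az": 0}
    - {"tx": 43.4, "ty": -3.4, "tz": 74, "ax": 0, "ay": 0, "az": 0}
    - {"tx": 49.9, "ty": -3.9, "tz": 81.1, "ax": 0, "ay": 0, "az": 0}
    - {"tx": 57, "ty": -4.4, "tz": 87.8, "ax": 0, "ay": 0, "az": 0}
    - {"tx": 64.2, "ty": -4.9, "tz": 94.2, "ax": 0, "ay": 0, "az": 0}
    - {"tx": 64.2, "ty": -4.9, "tz": 94.2, "ax": 0, "ay": 0, "az": 0}
    - {"tx": 64.2, "ty": -4.9, "tz": 94.2, "ax": 0, "ay": 0, "az": 0}
    - {"tx": 64.2, "ty": -4.9, "tz": 94.2, "ax": 0, "ay": 0, "az": 0}
    - {"tx": 64.2, "ty": -4.9, "tz": 94.2, "ax": 0, "ay": 0, "az": 0}

```text
time: 24.82
tcp_pos: [519.4, -28.9, 294.9]
tool_rot: [-0.001, 0.733, 0.68, 0.001]
contact_force: [6.3, -3.4, -10.6]
width: 0.127
finger_force: 30.1
```

```bash
python3 rec.py; python3 - <<'E'
from lid import *
from h import *
P=np.array(DD[-1][1])+[0,0,-3-1]
print('angle',np.degrees(np.arctan2(P[2]-121,(H-P)@fx)),'by height',np.degrees(np.arcsin((P[2]-121)/222)))
s=snap('side','side5');s=snap('top','top5')
a=cv2.imread('pics/side5.png')[120:280,190:340];b=cv2.imread('pics/top5.png')[150:250,200:360]
cv2.imwrite('pics/c5.png',np.hstack([cv2.resize(a,(450,480),interpolation=cv2.INTER_CUBIC),cv2.resize(b,(350,480*1)) ]))
E
```

```text
24.825 [0.398, 0.355, -0.587, 1.802, 0.222, 1.05, -0.347] [519.39 -28.88 294.92] [-6.000e-04  7.335e-01  6.797e-01  9.000e-04] [-0.    -0.001 -0.001  0.001 -0.001 -0.001  0.001] [  6.3  -3.4 -10.6]
angle 50.46440629891538 by height 49.94287935619732
```

View pics/c5.png

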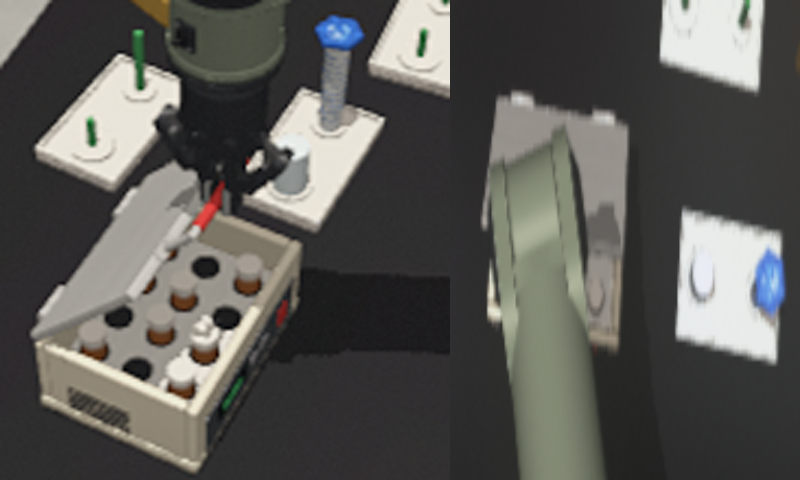

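The picture shows the lid held open with the fingers on the red bar at (210,210). Its angle computes to about 50°. The cylinder stands on its peg and the beaker is in place, so I hand in.

```bash
python3 -c "
from plant import job_done
print(job_done())"
```

```text
the job is handed in; nothing more can be done
None
```

The measuring cylinder stands upside down on the free tall peg, and the gripper is holding the heater's lid steady at about 50° by its red handle. The job was handed in at about 25 s with no verdict returned; the arm never went near the tray, though I didn't re-check the bottles and jar at the end.

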